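# Lay the standing spice jars down and shut the spice drawer

## Robot

A 6-joint arm with a two-finger parallel gripper is mounted at the origin on a cart in front of the work surface, level with it; the furniture and walls round the work are solid. World frame = base frame: x ahead of the robot, y to its left, z up, the work surface at z = 0. Lengths are in m, angles in rad, forces in N, time in s.
With the tool pointing down it reaches from about 0.325 to 0.775 m from the base axis. Payload 9.3 kg.
Tool frame: the origin (TCP) lies at the very end of the fingers, on their centre line; the grasp point (between the pads) lies 19 mm behind it; z points along the fingers, x is the direction in which the jaws open and shut, and the axes are right-handed (so a half turn about z gives the same grasp; the last joint's range is limited). The gripper opens to 85 mm and grips with 20 to 120 N. Pads are 22 mm wide; open, the fingers measure 114 mm over their backs; the gripper's body (76 mm by 85 mm) begins 54 mm behind the grasp point. The pads swing forward as they close: fully open they stand 13 mm farther back than shut.
Start: joints at [0.992, 0.259, 0.021, 1.334, 0, 1.418], TCP at [0.227, 0.501, 0.231] pointing down, gripper open.
Joint ranges: [-3.04, 3.04], [-0.91, 1.82], [-1.04, 1.36], [-1.92, 1.95], [-1.52, 1.45], [-3.14, 3.14]. Speed limits (rad/s): [2.22, 2.22, 2.79, 3.14, 3.14, 3.14].

## Interface

Orientations are given as a unit quaternion [x, y, z, w].
In Python, from workcell import telemetry, snapshot, job gives the robot as it stands.
- The arm moves only by the tool send_rows, never from a script. Its argument "motion" is a list of rows, each a list of 3 entries, a list of its own where there are three numbers: the shift along the world's x, y, z in cm, then the turn, a rotation vector about the world's x, y, z in rad, then the opening, from -1 (shut) to 1 (fully open). In form: [[[x, y, z], [ax, ay, az], grip], ...]. A call has 1 to 20 rows; each row is the pose to reach, as a shift and turn from the pose measured when the call began; what a row does not reach only later rows make up. A row lasts 1/8 s, in which the tool goes at most 62.5 mm and 10.7 degrees, less where a joint would pass 70% of its speed; a pose out of reach is approached as far as the arm can. A call with a gripper value outside its range is refused whole. The fingers move at their own pace and stop on an object; "force" is the grip in N (left out, the last holds). Time passes only in rows, so rows that repeat a pose let the fingers close. It gives the time, the measured TCP pose, the force and the opening at its end, in the units of the state.
- telemetry.get_state(): the state, without advancing time (a new reading comes with each control period).
- snapshot(name): name is "scene" or "top"; returns a dict with "image" (480x640x3 uint8, red, green, blue), "K" (3x3 intrinsics, pixels), "R" (3x3) and "t" (3): a world point X has camera coordinates R X + t. Camera axes: x right, y down, z forward; pixel columns grow to the right and rows downward; lengths in m; the calibration is good to about 2 mm. A picture is of the moment at which its call begins. There is no depth.
- job.job_done(): hands the job in, once; it reports no verdict.
The state is a dict: "clock": time; "qpos": joint angles; "dq": joint speeds; "joint_efforts": joint torques, N m; "tcp_pos": TCP position; "orientation": TCP orientation; "ft_force": force on the tool from outside, world axes, zero at the start; "moment": the same for the moment, N m; "opening": opening from 0.0 (shut) to 1.0 (fully open).
Only numpy, scipy, OpenCV 4.12 (cv2) and the standard library are available. Lean on these libraries where they do the work, as an engineer would, in place of code of your own. Each camera call takes 0.05 s, during which the arm holds its last target.

## Task

The shallow spice drawer cannot shut because two of its four jars stand on end. With the closed fingertips, push each standing jar gently, high up, so that it topples along its own row and lies flat on its side in the free space next to the jar that already lies there; when both are down, push the drawer front until the drawer is fully shut. Grip and lift nothing, and leave the other things as they are.

Things in the scene. Friction and masses are not known exactly. Their poses are not given: they have to be found in the camera images.
- spice_unit: low wooden drawer unit, fixed on the worktop: 130 deep (x) x 321 wide (y) x 70 high, the top board 10 thick and its underside 60 above the worktop, so only lying jars pass under it. Origin: centre of its underside. x points from the open front to the back (the drawer is shut along +x), y along the front (along the jar rows), z up. The front opening is 65 in front of the origin (x = -65). Two things stand on its top, their tops at most 130 above the worktop
- spice_drawer (a joint): how far the drawer has been pushed in, in m: 0 = fully out (as at the start), 0.108 = fully shut. It runs along the unit's x axis with a friction of about 2 N and stays where it is left
- drawer_floor (a point): centre of the upper face of the drawer's floor, 10 above the worktop; axes as the unit's; moves with the drawer. Inside, the drawer is 105 deep (x) and 285 long (y), parted by a 24 high, 5 thick divider along y at x = 0 into a front row (middle at x = -27.5) and a back row (middle at x = +27.5), each 50 wide. End walls and back wall rise 40 above the floor
- drawer_front (a point): middle of the outer face of the drawer front, 30 above the worktop; axes as the unit's; the face looks to -x. The front is 317 wide and 14 thick and reaches from 5 to 60 above the worktop, with a finger notch 80 wide and 12 deep in the middle of its upper edge (the face is whole up to 48)
- jar_tall: round spice jar with a dark cap, 41 diameter, 105 high, about 110 g (0.7 to 1.4 times), standing at the start in one row. Origin: centre of its base; its z axis points from base to cap
- jar_square: square spice jar with rounded corners and a yellow round cap, 42 x 42, 96 high, about 110 g (0.7 to 1.4 times), standing at the start in the other row. Origin: centre of its base; its z axis points from base to cap. Each standing jar goes over by itself once leaned by about 25 degrees
- lying_square: jar of the square kind, already lying in the front row at the right end (-y), base to the end wall. Origin: centre of its base; z axis from base to cap. In this row one of the two standing jars (which one varies) stands near the left end (+y), its centre 23 to 37 from the end wall, and must fall towards -y
- lying_tall: jar of the round kind, already lying in the back row at the left end (+y), base to the end wall. Origin: centre of its base; z axis from base to cap. In this row the other standing jar stands near the right end (-y), its centre 23 to 37 from the end wall, and must fall towards +y
- timer: kitchen timer, 67 wide, 59 high, standing on top of the unit, left; to be left alone. Origin: centre of its underside
- tub: round lidded tub, 90 diameter, 32 high, on top of the unit, right; to be left alone. Origin: centre of its underside
- salt: clear shaker with a grey top, 44 diameter, 90 high, on the worktop to the right of the unit; to be left alone. Origin: centre of its underside
- pepper: the same kind of shaker with dark filling, beside it; to be left alone. Origin: centre of its underside
- mug: pale mug, 92 diameter, 95 high, with a handle, on the glass hob to the left; to be left alone. Origin: near the centre of its underside
Things that resemble listed ones, but are neither listed nor needed, are in the scene too. What is shaped like the jar_square but blue is not meant.

How it is judged:
On the way, in this order (a step that is already met when the one before it is completed fails the run):
1. both jars that stood lie flat on their sides, one in each row, with the drawer still out (angle between jar_tall's own z axis and vertical between 1.45 and 1.69 rad and z of jar_tall in the frame of drawer_floor between 0.012 and 0.03 m and y of jar_tall in the frame of drawer_floor between -0.145 and 0.145 m and angle between jar_square's own z axis and vertical between 1.45 and 1.69 rad and z of jar_square in the frame of drawer_floor between 0.012 and 0.03 m and y of jar_square in the frame of drawer_floor between -0.145 and 0.145 m and ((x of jar_tall in the frame of drawer_floor between -0.05 and -0.015 m and x of jar_square in the frame of drawer_floor between 0.015 and 0.05 m) or (x of jar_tall in the frame of drawer_floor between 0.015 and 0.05 m and x of jar_square in the frame of drawer_floor between -0.05 and -0.015 m)) and value of joint spice_drawer below 0.03 m), for 0.2 s.
2. the drawer is fully shut (value of joint spice_drawer above 0.104 m), for 0.2 s.
At the end, for the whole second after the job is handed in: All four jars lie flat (within about 7 degrees) between the dividers, two in each row, and are at rest; the drawer is shut to within 4 mm; the other things are within 20 mm of where they were and upright (angle between jar_tall's own z axis and vertical between 1.45 and 1.69 rad and z of jar_tall in the frame of drawer_floor between 0.012 and 0.03 m and y of jar_tall in the frame of drawer_floor between -0.145 and 0.145 m and angle between jar_square's own z axis and vertical between 1.45 and 1.69 rad and z of jar_square in the frame of drawer_floor between 0.012 and 0.03 m and y of jar_square in the frame of drawer_floor between -0.145 and 0.145 m and ((x of jar_tall in the frame of drawer_floor between -0.05 and -0.015 m and x of jar_square in the frame of drawer_floor between 0.015 and 0.05 m) or (x of jar_tall in the frame of drawer_floor between 0.015 and 0.05 m and x of jar_square in the frame of drawer_floor between -0.05 and -0.015 m)) and angle between lying_square's own z axis and vertical between 1.45 and 1.69 rad and z of lying_square in the frame of drawer_floor between 0.012 and 0.03 m and y of lying_square in the frame of drawer_floor between -0.145 and 0.145 m and x of lying_square in the frame of drawer_floor between -0.05 and -0.015 m and angle between lying_tall's own z axis and vertical between 1.45 and 1.69 rad and z of lying_tall in the frame of drawer_floor between 0.012 and 0.03 m and y of lying_tall in the frame of drawer_floor between -0.145 and 0.145 m and x of lying_tall in the frame of drawer_floor between 0.015 and 0.05 m and value of joint spice_drawer above 0.104 m and velocity of joint spice_drawer below 0.01 m/s and linear speed of each of jar_tall, jar_square, lying_square, lying_tall below 0.03 m/s); the robot touches nothing.
It fails at once if a jar is lifted (its base rises more than 45 mm above the drawer floor) (height (world z) of any of jar_tall, jar_square, lying_square, lying_tall above 0.055 m).
It fails at once if a jar is pinched or struck hard (more than 15 N from the fingers) (contact force between the fingers and jar_tall above 15 N or contact force between the fingers and jar_square above 15 N or contact force between the fingers and lying_square above 15 N or contact force between the fingers and lying_tall above 15 N).
It fails at once if a bystander is moved by more than 20 mm or tipped (distance of any of timer, tub, salt, pepper, mug from where it was at the start of the episode above 0.02 m or angle between any of timer, tub, salt, pepper, mug's own z axis and vertical above 0.3 rad).
It also fails if it takes over 48 s, if anything falls off the work surface, if the arm or the gripper's body presses on something with over 40 N, if the wrist force passes 120 N, or if a joint passes its speed limit or range.

## Working session

There is one attempt and no reset: what is moved stays moved. The work goes in short steps, Python scripts to look and compute and a tool call to move; the robot and the scene stay as the last step left them, time stands still between calls to the robot, and variables do not carry over. Pictures are saved under pics/ and viewed, and the job is handed in when it is done.

Besides the shell and the picture viewer there is one more tool, called after "Request:" as name(argument=value, ...) on one line, values as JSON. send_rows: Moves the arm, as the interface text tells. Its arguments: {"type":"object","properties":{"motion":{"type":"array","items":{"type":"array"}},"force":{"type":"number"}},"required":["motion"]}

```bash
ls; mkdir -p pics
python3 - <<'E'
from workcell import telemetry, snapshot
import cv2,pickle
print(telemetry.get_state())
for n in("scene","top"):
    s=snapshot(n); pickle.dump(s,open(n+"0.pkl","wb")); cv2.imwrite(f"pics/{n}0.png",s["image"][:,:,::-1]); print(s["K"],s["R"],s["t"])
E
```

```text
pics
{'clock': 0.0, 'qpos': array([ 9.92390344e-01,  2.59209708e-01,  2.07339170e-02,  1.33370424e+00,
       -1.55722189e-05,  1.41816907e+00]), 'dq': array([ 5.53035146e-04, -4.82506503e-05,  9.04930553e-04, -4.43949223e-04,
       -5.52266991e-04, -1.17637040e-03]), 'joint_efforts': array([-1.62812979e-03, -5.55646956e+01,  3.44531608e+01,  1.37489353e-02,
       -2.10984413e-04,  1.22031545e-05]), 'tcp_pos': array([0.22702626, 0.50063569, 0.2306457 ]), 'orientation': array([ 8.40544293e-01,  5.41742386e-01, -6.28581813e-04,  2.89144842e-04]), 'ft_force': array([-0.04909949, -0.28496516,  0.15140101]), 'moment': array([ 0.00620083,  0.02060921, -0.0375589 ]), 'opening': 1.0004402475861804}
[[598.53673343   0.         322.80073268]
 [  0.         598.53673343 243.47942332]
 [  0.           0.           1.        ]] [[ 0.74011507 -0.67246238  0.00490143]
 [-0.49393453 -0.54854377 -0.67463206]
 [ 0.45635333  0.49688437 -0.7381379 ]] [-0.41962957  0.31512362  1.06290759]
[[501.405197     0.         326.30359427]
 [  0.         501.405197   234.37469414]
 [  0.           0.           1.        ]] [[ 1.16553194e-02 -9.99931950e-01  4.99731700e-04]
 [-9.95891057e-01 -1.16531005e-02 -8.98064995e-02]
 [ 8.98062115e-02  5.49045101e-04 -9.95959107e-01]] [-0.02949555  0.54506635  1.07713913]
```

View pics/scene0.png

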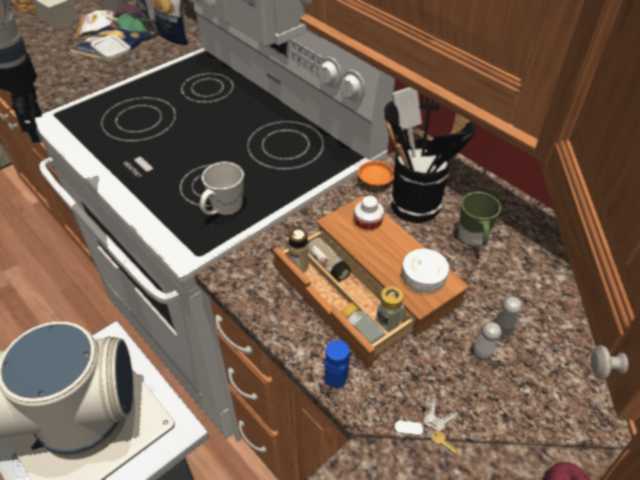

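View pics/top0.png

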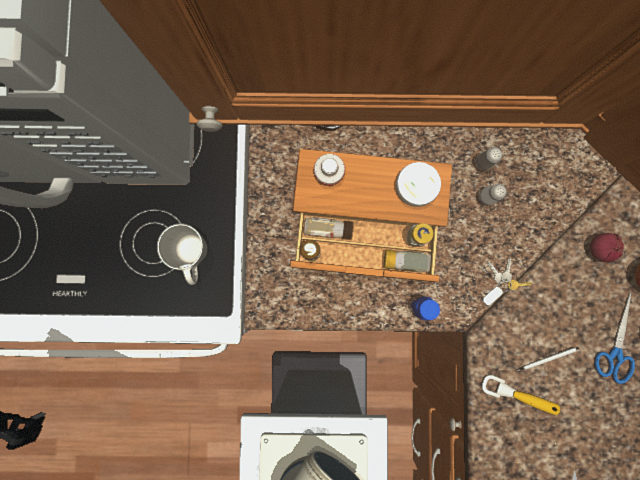

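Run:
```python
import cv2
a=cv2.imread("pics/top0.png")[140:330,280:460]; cv2.imwrite("pics/c1.png",cv2.resize(a,None,fx=3.15,fy=3.15,interpolation=cv2.INTER_CUBIC))
a=cv2.imread("pics/scene0.png")[190:400,260:480]; cv2.imwrite("pics/c2.png",cv2.resize(a,None,fx=2.8,fy=2.8,interpolation=cv2.INTER_CUBIC))
```

```text
(no output)
```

View pics/c1.png

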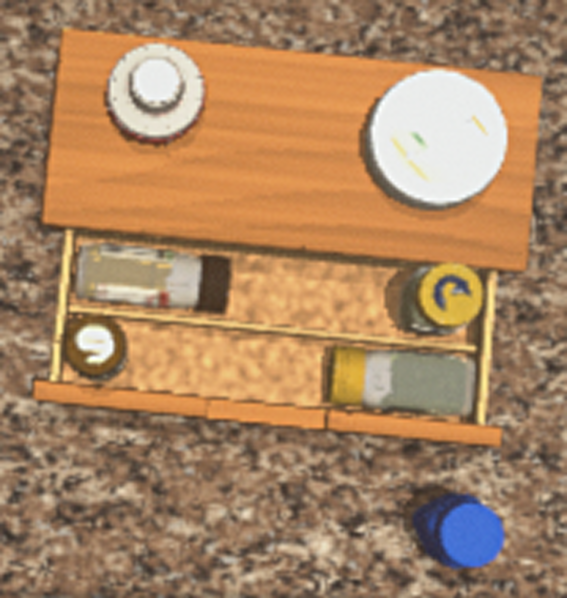

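View pics/c2.png

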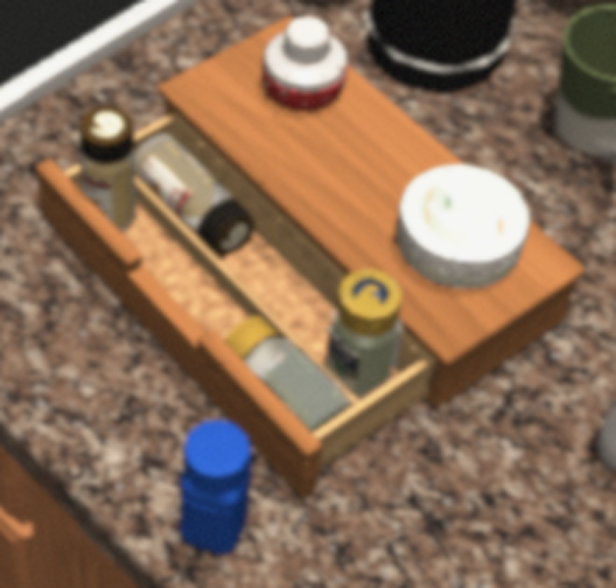

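```bash
cat > h.py <<'E'
import numpy as np,pickle
def bp(s,u,v,z):
    d=s["R"].T@np.linalg.inv(s["K"])@np.array([u,v,1.]); c=-s["R"].T@s["t"]
    return c+d*(z-c[2])/d[2]
def proj(s,X):
    p=s["K"]@(s["R"]@np.array(X)+s["t"]); return p[:2]/p[2]
E
python3 - <<'E'
from h import *
s=pickle.load(open("top0.pkl","rb")); s2=pickle.load(open("scene0.pkl","rb"))
np.set_printoptions(precision=4,suppress=True)
P={}
for n,u,v,z in [("BL",63,28,.07),("BR",543,77,.07),("FR",528,270,.07),("FL",43,224,.07),("frontL_out",34,398,.06),("frontR_out",500,445,.06),("frontL_in",35,381,.06),("frontR_in",502,429,.06),("tall",97,346,.115),("sq",450,295,.106),("timer",155,80,.129),("tub",438,137,.102),("blue",470,533,.1),
 ("Lwall",66,232,.05),("Rwall",490,275,.05)]:
    P[n]=bp(s,280+u/3.15,140+v/3.15,z); print(n,P[n])
for n,u,v,z in [("tall",106,127,.115),("sq",371,292,.106),("frontL",42,167,.06),("frontR",318,448,.06),("FL",162,90,.07),("FR",440,365,.07),("BR",583,270,.07),("blue",218,450,.1)]:
    print("scene",n,bp(s2,260+u/2.8,190+v/2.8,z))
c=(P["BL"]+P["BR"]+P["FL"]+P["FR"])/4
d=(P["BL"]+P["FL"]-P["BR"]-P["FR"]); print("c",c,np.arctan2(-d[0],d[1]))
d=P["frontL_out"]-P["frontR_out"];yaw=np.arctan2(-d[0],d[1]);print(yaw,np.hypot(*d[:2]))
E
```

```text
BL [0.7242 0.0352 0.07  ]
BR [ 0.6942 -0.2903  0.07  ]
FR [ 0.5626 -0.2789  0.07  ]
FL [0.5899 0.0465 0.07  ]
frontL_out [0.4734 0.0511 0.06  ]
frontR_out [ 0.4457 -0.2614  0.06  ]
frontL_in [0.4848 0.0507 0.06  ]
frontR_in [ 0.4564 -0.2628  0.06  ]
tall [0.5056 0.0076 0.115 ]
sq [ 0.5418 -0.2196  0.106 ]
timer [ 0.6754 -0.0274  0.129 ]
tub [ 0.6459 -0.2131  0.102 ]
blue [ 0.3893 -0.2327  0.1   ]
Lwall [0.5873 0.032  0.05  ]
Rwall [ 0.5611 -0.2577  0.05  ]
scene tall [0.5053 0.0081 0.115 ]
scene sq [ 0.5437 -0.2194  0.106 ]
scene frontL [0.4752 0.0491 0.06  ]
scene frontR [ 0.4533 -0.2628  0.06  ]
scene FL [0.5899 0.0417 0.07  ]
scene FR [ 0.5558 -0.2761  0.07  ]
scene BR [ 0.6919 -0.2894  0.07  ]
scene blue [ 0.3858 -0.2379  0.1   ]
c [ 0.6427 -0.1219  0.07  ] -0.08773163456835875
-0.08862152152220935 0.31370335588539705
```

Request:
send_rows(motion=[[[3,-5,0],[0,0,0.06],-1],[[6,-9.5,0],[0,0,0.12],-1],[[9,-14,0],[0,0,0.18],-1],[[12,-18.5,0],[0,0,0.24],-1],[[15,-23,0],[0,0,0.3],-1],[[18,-28,0],[0,0,0.34],-1],[[21,-32.5,0],[0,0,0.34],-1],[[24,-37,0],[0,0,0.34],-1],[[26.5,-41,0],[0,0,0.34],-1],[[28.2,-43.5,0],[0,0,0.34],-1],[[28.2,-43.5,0],[0,0,0.34],-1],[[28.2,-43.5,0],[0,0,0.34],-1]])

```text
clock: 1.6
tcp_pos: [0.5086, 0.0659, 0.2304]
orientation: [0.737, 0.676, -0.001, -0.0]
ft_force: [0.2, -0.0, 0.1]
opening: 0.0
```

Run:
```python
from workcell import telemetry, snapshot
import cv2
s=snapshot("top"); cv2.imwrite("pics/t1.png",cv2.resize(s["image"][130:340,240:480,::-1],None,fx=2.8,fy=2.8))
s=snapshot("scene"); cv2.imwrite("pics/s1.png",cv2.resize(s["image"][150:400,220:500,::-1],None,fx=2.4,fy=2.4))
```

```text
(no output)
```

View pics/s1.png

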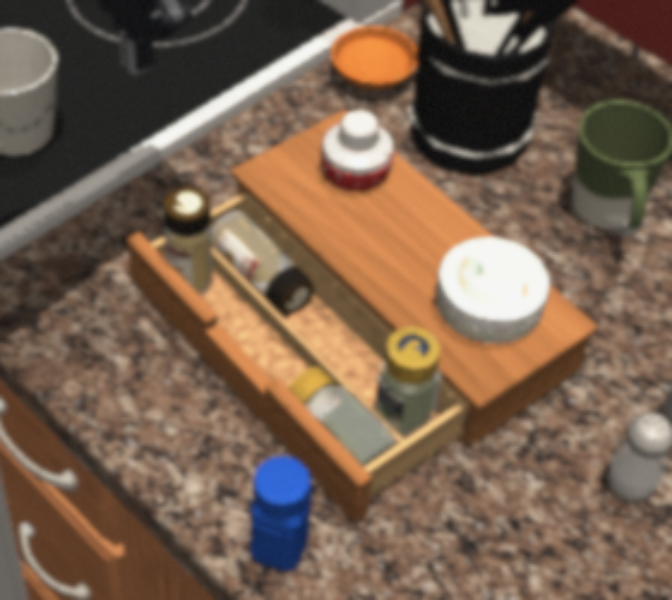

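Both standing jars unchanged; closed fingers are at crop (135,40), in line with the tall jar (187,210). Descending left of it.

Request:
send_rows(motion=[[[0,0,-4],[0,0,0],-1],[[0,0,-8],[0,0,0],-1],[[0,0,-11],[0,0,0],-1],[[0,0,-13.4],[0,0,0],-1],[[0,0,-13.4],[0,0,0],-1],[[0,0,-13.4],[0,0,0],-1]])

```text
clock: 2.45
tcp_pos: [0.5088, 0.0669, 0.0978]
orientation: [0.736, 0.677, -0.0, 0.001]
ft_force: [-0.9, -0.6, 0.6]
opening: -0.002
```

```bash
cat > look.py <<'E'
import sys,cv2
from workcell import telemetry, snapshot
import numpy as np
n=sys.argv[1]
a=snapshot("top")["image"][140:330,280:460,::-1]; b=snapshot("scene")["image"][190:380,280:460,::-1]
cv2.imwrite(f"pics/{n}.png",np.hstack([cv2.resize(i,(378,400),interpolation=cv2.INTER_CUBIC) for i in(a,b)]))
st=telemetry.get_state();print(st["clock"],st["tcp_pos"],st["ft_force"])
E
python3 look.py a2
```

```text
2.55 [0.5091058  0.06670857 0.09799835] [ 0.08258401  0.17992088 -0.13376161]
```

View pics/a2.png

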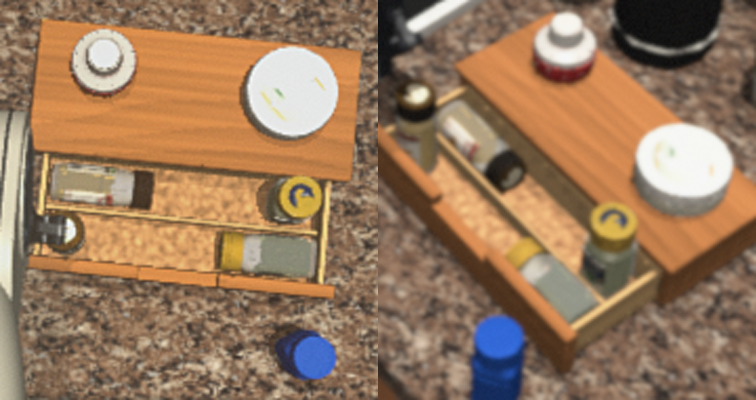

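Request:
send_rows(motion=[[[-0.05,-0.6,0],[0,0,0],-1],[[-0.1,-1.1,0],[0,0,0],-1],[[-0.15,-1.6,0],[0,0,0],-1],[[-0.2,-2.1,0],[0,0,0],-1],[[-0.2,-2.6,0],[0,0,0],-1],[[-0.25,-3.1,0],[0,0,0],-1],[[-0.3,-3.6,0],[0,0,0],-1]])

```text
clock: 3.42
tcp_pos: [0.5061, 0.0304, 0.098]
orientation: [0.736, 0.677, 0.0, 0.001]
ft_force: [-0.2, 0.0, -0.2]
opening: 0.0
```

```bash
python3 look.py a3
```

```text
3.525 [0.50606158 0.03024454 0.09798124] [-0.33189822  0.31501932 -0.10245157]
```

View pics/a3.png

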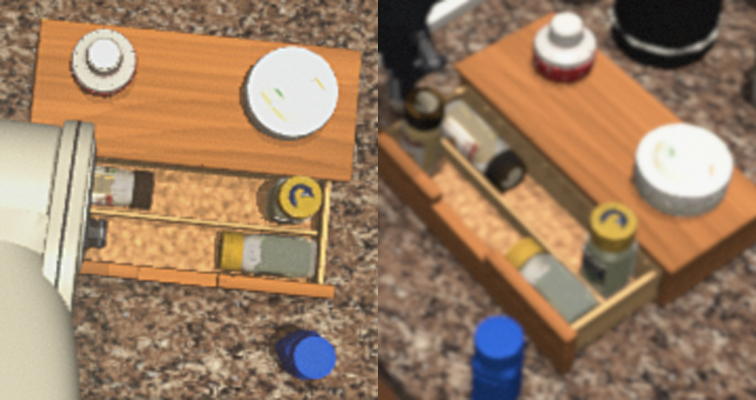

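The tall jar's cap moved from (415,100) to (425,103): contact is made and it leans slightly. Continuing.

Request:
send_rows(motion=[[[-0.05,-0.5,0],[0,0,0],-1],[[-0.1,-1.0,0],[0,0,0],-1],[[-0.15,-1.5,0],[0,0,0],-1],[[-0.2,-2.0,0],[0,0,0],-1],[[-0.2,-2.5,0],[0,0,0],-1],[[-0.25,-3.0,0],[0,0,0],-1],[[-0.3,-3.4,0],[0,0,0],-1],[[-0.3,-3.6,0],[0,0,0],-1],[[-0.3,-3.6,0],[0,0,0],-1]])

```text
clock: 4.65
tcp_pos: [0.5031, -0.0059, 0.098]
orientation: [0.737, 0.676, 0.0, 0.001]
ft_force: [0.3, -0.9, 0.5]
opening: 0.002
```

```bash
python3 look.py a4
```

```text
4.75 [ 0.50305355 -0.00568637  0.09797495] [-0.73006396  0.88742905  0.15276665]
```

View pics/a4.png

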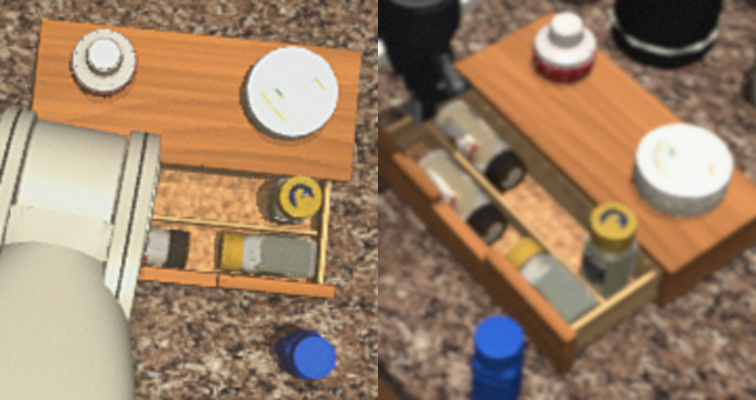

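The tall jar lies flat in the front row, cap at (490,222) scene. Next: up, over, and down to the right of the square jar.

Request:
send_rows(motion=[[[0,0,4],[0,0,0],-1],[[0,0,8],[0,0,0],-1],[[0,0,11],[0,0,0],-1],[[0.5,-4,11],[0,0,0],-1],[[1,-9,11],[0,0,0],-1],[[1.7,-14,11],[0,0,0],-1],[[2.4,-19,11],[0,0,0],-1],[[3,-24,11],[0,0,0],-1],[[3.4,-27,11],[0,0,0],-1],[[3.4,-27.3,11],[0,0,0],-1],[[3.4,-27.3,9],[0,0,0],-1],[[3.4,-27.3,5],[0,0,0],-1],[[3.4,-27.3,2],[0,0,0],-1],[[3.4,-27.3,-0.6],[0,0,0],-1],[[3.4,-27.3,-0.8],[0,0,0],-1],[[3.4,-27.3,-0.8],[0,0,0],-1]])

```text
clock: 6.75
tcp_pos: [0.5374, -0.2783, 0.0909]
orientation: [0.736, 0.677, 0.0, 0.001]
ft_force: [0.7, 0.0, 0.2]
opening: 0.001
```

```bash
python3 look.py a5
```

```text
6.85 [ 0.53768774 -0.27875098  0.09138983] [-0.59890828 -0.41733625  0.31917774]
```

View pics/a5.png

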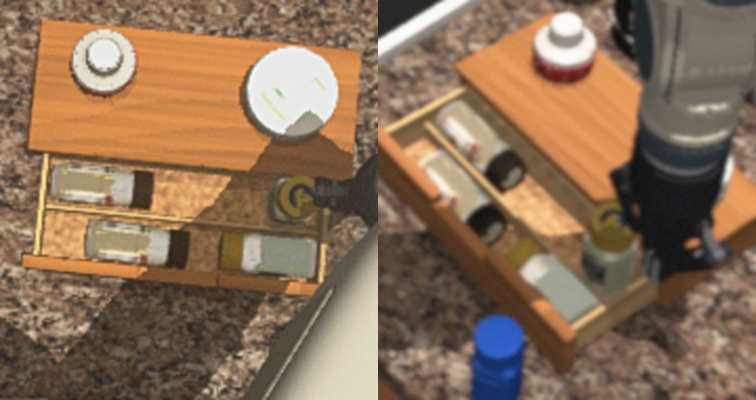

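Fingers sit right of the square jar at its cap (295,195 top). Pushing toward +y.

Request:
send_rows(motion=[[[0.05,0.5,0],[0,0,0],-1],[[0.1,1.0,0],[0,0,0],-1],[[0.15,1.5,0],[0,0,0],-1],[[0.2,2.0,0],[0,0,0],-1],[[0.2,2.5,0],[0,0,0],-1],[[0.25,3.0,0],[0,0,0],-1],[[0.3,3.5,0],[0,0,0],-1],[[0.35,4.0,0],[0,0,0],-1],[[0.4,4.5,0],[0,0,0],-1],[[0.45,5.0,0],[0,0,0],-1],[[0.5,5.5,0],[0,0,0],-1],[[0.5,5.8,0],[0,0,0],-1]])

```text
clock: 8.35
tcp_pos: [0.5427, -0.2204, 0.0914]
orientation: [0.736, 0.677, 0.0, 0.002]
ft_force: [0.5, 0.2, -0.1]
opening: -0.001
```

```bash
python3 look.py a6
```

```text
8.45 [ 0.54267938 -0.22039977  0.09138848] [0.88775349 0.19114877 0.08946545]
```

View pics/a6.png

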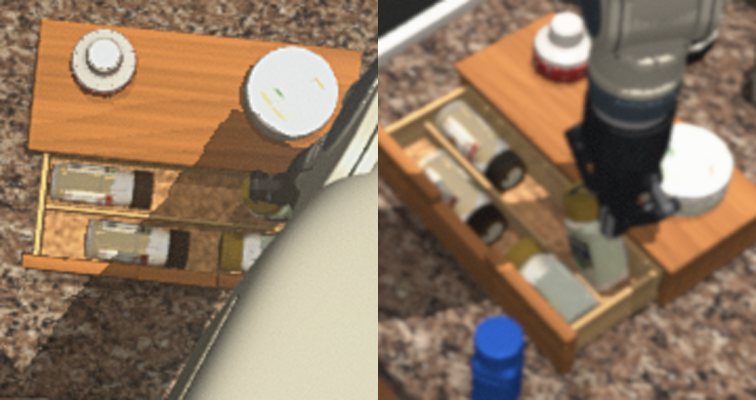

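The square jar is tilted (cap now at 580,205 scene) but not over yet; pushing a little more.

Request:
send_rows(motion=[[[0.05,0.5,0],[0,0,0],-1],[[0.1,1.0,0],[0,0,0],-1],[[0.15,1.5,0],[0,0,0],-1],[[0.15,1.8,0],[0,0,0],-1],[[0.15,1.8,0],[0,0,0],-1],[[0.15,1.8,0],[0,0,0],-1]])

```text
clock: 9.2
tcp_pos: [0.5442, -0.2025, 0.0914]
orientation: [0.736, 0.677, 0.0, 0.002]
ft_force: [0.5, 0.4, -0.3]
opening: 0.002
```

```bash
python3 look.py a7
```

```text
9.3 [ 0.5441778  -0.20251827  0.0913996 ] [-0.82923417 -0.44902047  0.27919843]
```

View pics/a7.png

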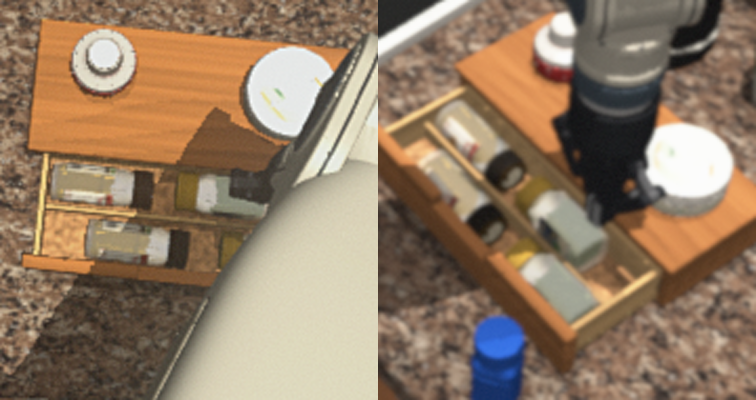

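Request:
send_rows(motion=[[[0,0,4],[0,0,0],-1],[[0,0,8],[0,0,0],-1],[[0,0,11],[0,0,0],-1],[[-3,2.5,11],[0,0,0],-1],[[-7,5,11],[0,0,0],-1],[[-10,8,11],[0,0,0],-1],[[-12.5,10,11],[0,0,0],-1],[[-12.5,10,11],[0,0,0],-1]])

```text
clock: 10.3
tcp_pos: [0.4179, -0.1016, 0.202]
orientation: [0.736, 0.677, 0.001, 0.002]
ft_force: [0.5, 0.7, -0.0]
opening: 0.001
```

```bash
python3 look.py a8
```

```text
10.4 [ 0.41963    -0.10286489  0.20181643] [ 1.20780547 -0.77268119 -0.04132538]
```

View pics/a8.png

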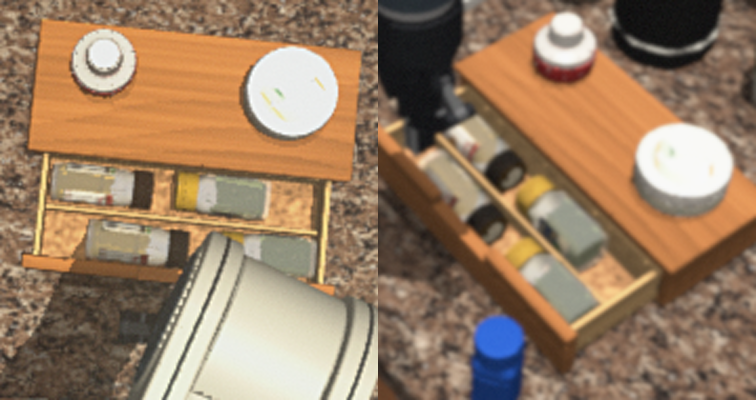

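Run:
```python
from workcell import snapshot
import cv2,numpy as np
a=snapshot("top")["image"][205:275,285:445,::-1]; b=snapshot("scene")["image"][220:370,270:420,::-1]
cv2.imwrite("pics/z1.png",cv2.resize(a,None,fx=5,fy=5,interpolation=cv2.INTER_CUBIC)); cv2.imwrite("pics/z2.png",cv2.resize(b,None,fx=4,fy=4,interpolation=cv2.INTER_CUBIC))
```

```text
(no output)
```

View pics/z1.png

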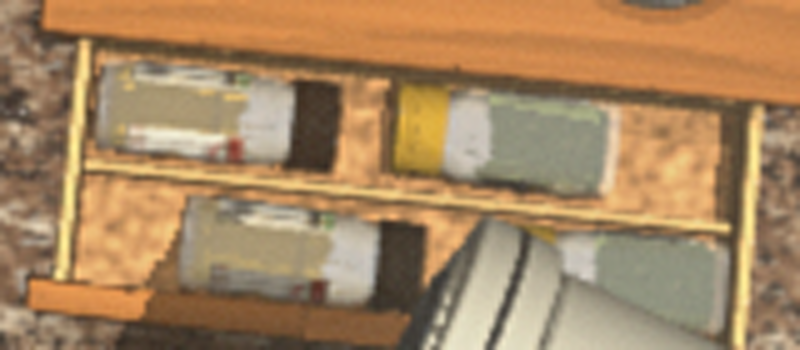

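View pics/z2.png

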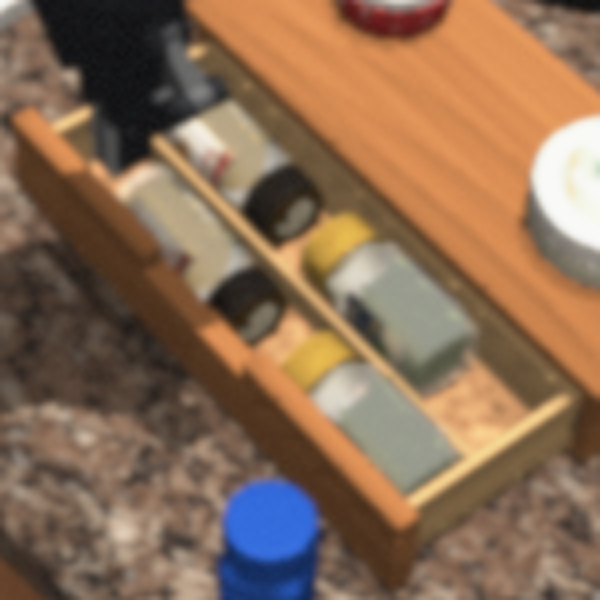

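Run:
```python
from h import *
s=pickle.load(open("top0.pkl","rb")); s2=pickle.load(open("scene0.pkl","rb"))
np.set_printoptions(precision=4,suppress=True)
o=np.array([.642,-.122]);ux=np.array([.996,-.0884]);uy=np.array([.0884,.996])
f=o-.1175*ux
def fl(P): r=P[:2]-f; return np.array([r@ux,r@uy,P[2]-.01])
for u,v in[(612,108),(603,193),(400,85),(395,172)]:
  for z in(.04,.052,.06): 
    P=bp(s,285+u/5,205+v/5,z); q=(proj(s2,P)-[270,220])*4; print((u,v),z,fl(P),q)
```

```text
(612, 108) 0.04 [ 0.0456 -0.0835  0.03  ] [474.3402 333.3351]
(612, 108) 0.052 [ 0.0441 -0.0817  0.042 ] [471.7658 317.8036]
(612, 108) 0.06 [ 0.0431 -0.0805  0.05  ] [470.029  307.3249]
(603, 193) 0.04 [ 0.0083 -0.0828  0.03  ] [416.4529 369.1097]
(603, 193) 0.052 [ 0.0073 -0.081   0.042 ] [414.0807 353.2372]
(603, 193) 0.06 [ 0.0066 -0.0798  0.05  ] [412.4804 342.5294]
(400, 85) 0.04 [0.0464 0.0089 0.03  ] [357.217  217.8213]
(400, 85) 0.052 [0.0449 0.0097 0.042 ] [355.1956 203.3546]
(400, 85) 0.06 [0.0439 0.0102 0.05  ] [353.8314 193.5917]
(395, 172) 0.04 [0.0084 0.0075 0.03  ] [301.6986 253.9522]
(395, 172) 0.052 [0.0074 0.0084 0.042 ] [299.8665 239.1528]
(395, 172) 0.06 [0.0067 0.0089 0.05  ] [298.6303 229.1663]
```

All four lie flat: the square jar's base corners triangulate to about 42 mm above the drawer floor. Descending in front of the drawer.

Request:
send_rows(motion=[[[0,0,-4],[0,0,0],-1],[[0,0,-8],[0,0,0],-1],[[0,0,-12],[0,0,0],-1],[[0,0,-15.5],[0,0,0],-1],[[0,0,-16.9],[0,0,0],-1],[[0,0,-16.9],[0,0,0],-1],[[1,-0.1,-16.9],[0,0,0],-1],[[2,-0.2,-16.9],[0,0,0],-1],[[2.6,-0.2,-16.9],[0,0,0],-1],[[3.2,-0.3,-16.9],[0,0,0],-1],[[3.8,-0.3,-16.9],[0,0,0],-1],[[4.4,-0.4,-16.9],[0,0,0],-1]])

```text
clock: 12.0
tcp_pos: [0.464, -0.1069, 0.0324]
orientation: [0.736, 0.677, 0.0, 0.002]
ft_force: [-2.3, 1.8, 1.0]
opening: -0.005
```

```bash
python3 look.py a9
```

```text
12.1 [ 0.4647556  -0.10728889  0.03241851] [0.00875143 0.18315807 0.60814803]
```

View pics/a9.png

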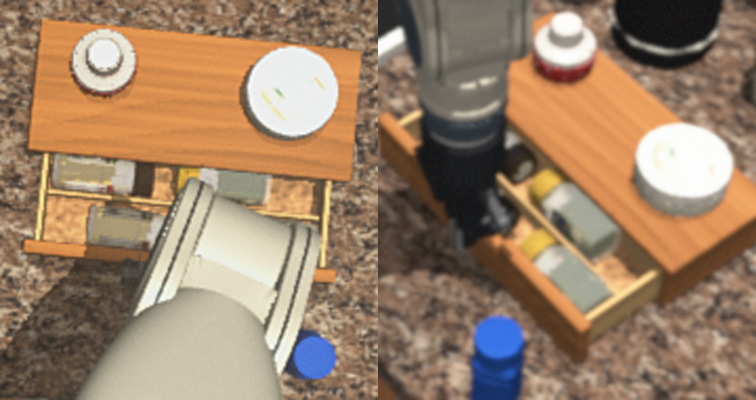

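Drawer is moving straight, jars undisturbed. Continuing slowly.

Request:
send_rows(motion=[[[0.6,-0.1,0],[0,0,0],-1],[[1.2,-0.1,0],[0,0,0],-1],[[1.8,-0.2,0],[0,0,0],-1],[[2.4,-0.2,0],[0,0,0],-1],[[3.0,-0.3,0],[0,0,0],-1],[[3.6,-0.3,0],[0,0,0],-1],[[4.2,-0.4,0],[0,0,0],-1],[[4.8,-0.4,0],[0,0,0],-1],[[5.4,-0.5,0],[0,0,0],-1],[[6.0,-0.5,0],[0,0,0],-1],[[6.6,-0.6,0],[0,0,0],-1],[[7.2,-0.6,0],[0,0,0],-1],[[7.7,-0.7,0],[0,0,0],-1],[[8.1,-0.7,0],[0,0,0],-1]])

```text
clock: 13.85
tcp_pos: [0.5461, -0.1144, 0.0324]
orientation: [0.736, 0.677, 0.001, 0.002]
ft_force: [-2.2, -0.5, -0.5]
opening: 0.004
```

```bash
python3 look.py a10
```

```text
13.95 [ 0.54650142 -0.11445174  0.0324672 ] [0.26140679 0.082936   0.26689571]
```

View pics/a10.png

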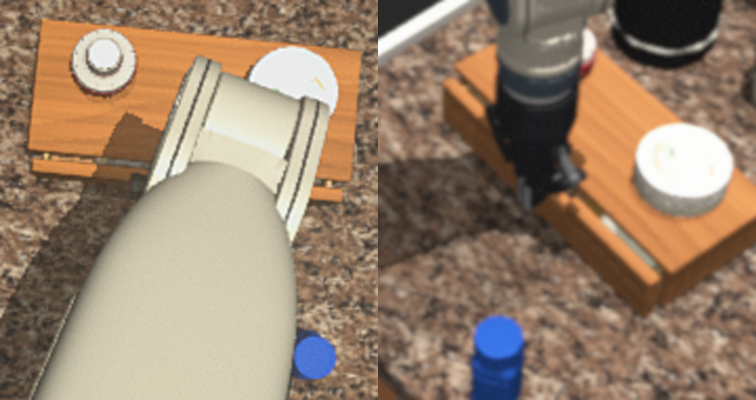

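About 1 cm is left; finishing in 2 mm rows.

Request:
send_rows(motion=[[[0.3,0,0],[0,0,0],-1],[[0.5,0,0],[0,0,0],-1],[[0.7,-0.1,0],[0,0,0],-1],[[0.9,-0.1,0],[0,0,0],-1],[[1.1,-0.1,0],[0,0,0],-1]])

```text
clock: 14.58
tcp_pos: [0.5563, -0.1154, 0.0324]
orientation: [0.736, 0.677, -0.0, 0.002]
ft_force: [-13.5, -0.4, 10.0]
opening: -0.001
```

Request:
send_rows(motion=[[[0.1,0,0],[0,0,0],-1],[[0.2,0,0],[0,0,0],-1],[[0.2,0,0],[0,0,0],-1]])

```text
clock: 14.95
tcp_pos: [0.5562, -0.1153, 0.0324]
orientation: [0.736, 0.676, -0.002, 0.001]
ft_force: [-11.4, 0.1, 9.0]
opening: -0.003
```

```bash
python3 look.py a11
```

```text
15.05 [ 0.55621207 -0.11539465  0.03239795] [-11.12600468  -1.39726586   7.39491281]
```

View pics/a11.png

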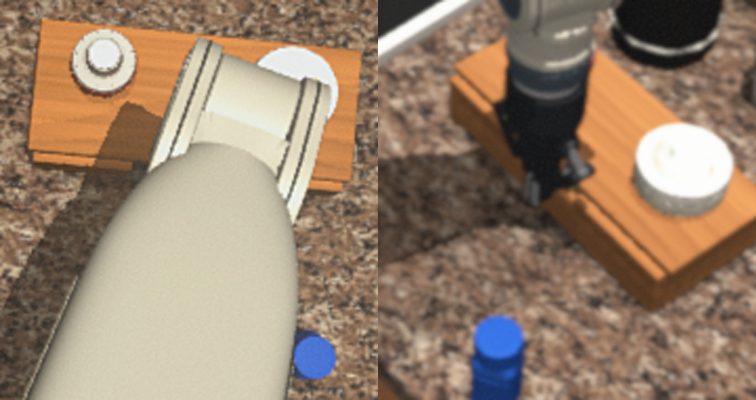

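The gap is gone and the fingers stopped with rising force. Backing off to check.

Request:
send_rows(motion=[[[-0.5,0,0],[0,0,0],-1],[[-2,0.2,0],[0,0,0],-1],[[-5,0.4,0],[0,0,0],-1],[[-9,0.8,0],[0,0,0],-1],[[-9,0.8,5],[0,0,0],-1],[[-9,3,10],[0,0,0],-1],[[-9,8,16],[0,0,0],-1],[[-10,13,18],[0,0,0],-1],[[-11,18,18],[0,0,0],-1],[[-12,23,18],[0,0,0],-1],[[-12,28,18],[0,0,0],-1],[[-12,32,18],[0,0,0],-1],[[-12,32,18],[0,0,0],-1],[[-12,32,18],[0,0,0],-1]])

```text
clock: 16.8
tcp_pos: [0.4358, 0.2043, 0.2123]
orientation: [0.736, 0.677, -0.002, 0.001]
ft_force: [0.8, -0.6, -0.3]
opening: 0.003
```

```bash
python3 look.py a12
python3 - <<'E'
from workcell import snapshot
import cv2
for n in("top","scene"):
    a=snapshot(n)["image"]; cv2.imwrite(f"pics/f_{n}.png",a[:,:,::-1])
a=cv2.imread("pics/f_top.png")[140:330,280:460]; cv2.imwrite("pics/f_c.png",cv2.resize(a,None,fx=3.15,fy=3.15,interpolation=cv2.INTER_CUBIC))
E
```

```text
16.9 [0.43612405 0.20371741 0.21241804] [ 0.30941542 -0.62198814  0.04709389]
```

View pics/f_c.png

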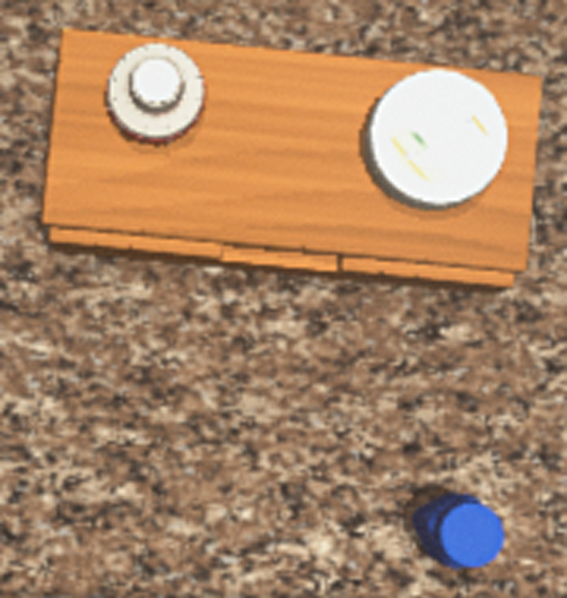

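View pics/f_scene.png

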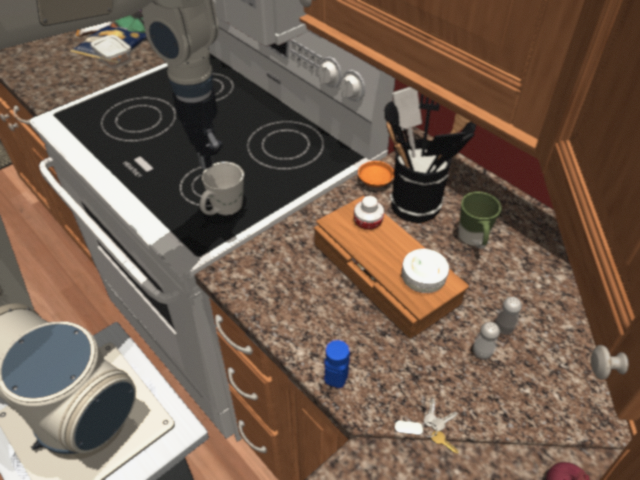

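Run:
```python
from h import *
s=pickle.load(open("top0.pkl","rb"));ux=np.array([.996,-.0884])
g=lambda u,v:bp(s,280+u/3.15,140+v/3.15,.06)[:2]
for a,b in[((34,398),(50,241)),((500,445),(513,286))]: print((g(*b)-g(*a))@ux)
```

```text
0.10660407396931727
0.10748368522292732
```

```bash
python3 -c "
from workcell import job; print(job.job_done())"
```

```text
the job is handed in; nothing more can be done
None
```

I toppled the tall jar towards -y in the front row and the square jar towards +y in the back row. I used the closed fingertips high up and pushed slowly. I then pushed the drawer front until it hit its stop, backed the arm clear and handed the job in at about 17 s of the 48 s allowed.

**Jars:** before I shut the drawer, both pictures showed all four jars lying flat, two in each row. The square jar's base corners came out at about 42 mm above the drawer floor, as expected for a flat jar. They cannot be seen with the drawer shut, so I did not recheck them after closing.

**Drawer:** the front moved 106.6 mm at the left end and 107.5 mm at the right, measured in the picture, against 108 mm for fully shut. The difference is within the measuring error, the push force rose to about 13 N with no further movement, and the visible gap is gone.

**Other things:** in the last picture the timer, tub, shakers, mug and the blue jar look unmoved by eye, and the robot touches nothing. None of my checks failed or disagreed.

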